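# Jack up the wire reel and hold it

## Task

Slide the blue jack into the slot of the green reel cradle so that its saddle stands under the yellow-marked lift point (this is where the stop in the slot brings it). Give the red-ended pump handle a first stroke, fully down and right back up, to bed the saddle, then press the handle fully down again and finish while still holding it down, with the reel raised off the bench by the jack alone. Leave the other things on the bench where they are.

Things in the scene. Friction and masses are not known exactly. Their poses are not given: they have to be found in the camera images.
- jack: Loose blue bench jack, 0.88 kg. Base plate 220 x 90 x 10 mm, slides on the bench. Origin: centre of the plate's underside; +x is its front (saddle end, enters the slot first), z up. Saddle axis at x=+75, y=0, in a blue housing 42 mm across, 43 mm high. The pump handle runs rearward along y=-26 mm from its pivot at x=+20, z=50 mm.
- carry_post (a point): Centre of the top of the jack's yellow upright carry post (20 mm along the jack's x, 22 mm along y, top 85 mm high), at x=-85, y=+26 mm in the jack's frame. Grip it fore and aft (along the jack's x) to drag the jack; its lowest 10 mm is the base plate.
- saddle: The jack's steel saddle disc, 32 mm across, 10 mm thick; origin at the centre of its top face. It only moves up and down in the jack.
- saddle_top (a point): Centre of the saddle's top face (60 mm high at rest, 90 mm with the handle fully down).
- pump_handle: The jack's steel pump handle; origin at its pivot (jack's x=+20, y=-26, z=50 mm). At rest it slopes 32 deg up to the rear; pressed, it turns 0.5 rad down to its stop. The saddle follows it both ways, 60 mm per rad (30 mm in all): nothing latches; a spring and the load raise the handle when released. The paddle takes about 2 to 4 N unloaded, 5 to 12 N lifting the reel.
- paddle_top (a point): Centre of the top face of the red flat paddle (46 mm along the handle, 28 wide, 10 thick) at the handle's end: the place to push down. Paddle centre 130 mm from the pivot, top face 5 mm above it. In the jack's frame this point is at x=-88, y=-26, z=123 mm at rest and x=-109, y=-26, z=63 mm fully down.
- stand: Fixed frame of the reel cradle. Origin on the bench below the lift point; +x is the way the jack goes in. Two dark steel rails 26 mm high form a slot 96 mm wide (jack plate 90) from x=-70 mm, mouth flared from x=-110. A cross bar at x=+36 is the stop: with the jack's front edge on it the jack's origin is at x=-74 and its saddle under the lift point. Hinge posts at x=+260.
- lift_point (a point): The marked lift point: centre of the yellow pad under the green cross plate at the arm's free end (plate 50 mm along the slot, 136 mm across, top 79 mm high; a yellow disc 40 mm across with a black dot marks it on top). 67 mm above the bench at rest (7 mm above the lowered saddle); a full jack stroke raises it to about 90 mm.
- cradle_arm: Green hinged arm with the black and copper wire reel (160 mm across, 86 mm wide) turning on it. Origin on the hinge axis, 260 mm beyond the lift point, 85 mm high; axes as the stand's at rest (arm level, reel all but on the bench). Raising the lift point swings it up, about 0.09 rad for a full jack stroke.
- small_reel: Bystander: dark steel reel, 90 mm across, 55 mm high; origin under its centre.
- red_tray: Bystander: red divided tray 100 x 75 x 40 mm; origin under its centre.
- hammer: Bystander: hammer lying along its x.
- screwdriver: Bystander: screwdriver lying along its x.
- glue_bottle: Bystander: white bottle with yellow label, 60 mm across, 130 mm high; origin under its centre.
- bracket: Bystander: aluminium angle bracket 60 x 30 mm, 60 mm high.
- black_case: Bystander: black case 140 x 100 x 45 mm; origin under its centre.
There are look-alikes about, which are no part of the job. Leave any white look-alike of the jack alone.

How it is judged:
By the outcome, as a careful person would: the job done as asked, in the order asked, and still so for the second after the job is handed in, while the arm keeps its last pose, push and grip.
It also fails if it takes over 56 s, if anything falls off the work surface, if the arm or the gripper's body presses on something with over 40 N, if the wrist force passes 120 N, or if a joint passes its speed limit or range.

## Robot

A 6-joint arm with a two-finger parallel gripper is mounted at the origin on the work surface. World frame = base frame: x ahead of the robot, y to its left, z up, the work surface at z = 0. Lengths are in mm, angles in rad, forces in N, time in s.
With the tool pointing down it reaches from about 200 to 875 mm from the base axis. Payload 3.4 kg.
Tool frame: the origin (TCP) lies at the very end of the fingers, on their centre line; the grasp point (between the pads) lies 19 mm behind it; z points along the fingers, y is the line along which they close (so a half turn about z gives the same grasp; the last joint's range is limited). The gripper opens to 94 mm and grips with 3 to 60 N. Pads are 16 mm wide; open, the fingers measure 119 mm over their backs; the gripper's body (75 mm by 177 mm) begins 78 mm behind the grasp point.
Start: joints at [-1.404, 0.276, 1.505, -0, 1.361, -0.121], TCP at [163.209, -551.388, 205.493] pointing down, gripper open.
Joint ranges: [-2.89, 2.89], [-0.75, 2.08], [0.22, 2.7], [-1.18, 4.32], [0.11, 2.71], [-2.7, 2.7]. Speed limits (rad/s): [2.57, 2.57, 3.14, 3.14, 3.14, 3.14].

## Interface

Orientations are given as a 3x3 rotation matrix whose columns are the frame's x, y, z axes.
In Python, from rig import telemetry, cams, ticket, spotter gives the robot as it stands. The module is installed in compiled form; this text tells all that it offers.
- The arm moves only by the tool apply_moves, never from a script. Its argument "increments" is a list of rows, each a list of 5 numbers: the shift along the tool's x, y, z in mm, then the turn about the tool's z in rad, then the finger opening in mm, from 0 to 94. A call has 1 to 20 rows; each row is the pose to reach, as a shift and turn from the pose commanded when the call began, along the tool's axes at that moment; what a row does not reach only later rows make up. A row lasts 1/10 s, in which the tool goes at most 50 mm and 8.59 degrees, less where a joint would pass 70% of its speed; a pose out of reach is approached as far as the arm can. A call with a gripper value outside its range is refused whole. The fingers move at their own pace and stop on an object; "newtons" is the grip in N (left out, the last holds). Time passes only in rows, so rows that repeat a pose let the fingers close. It gives the time, the measured TCP pose, the force, the opening and the grip force at its end, in the units of the state.
- telemetry.read_state(): the state, without advancing time (a new reading comes with each control period).
- cams.grab_frame(name): name is "scene" or "side" or "wrist"; returns a dict with "img" (384x512x3 uint8, red, green, blue), "fx", "fy", "cx", "cy" (pixels), "k1" (the pictures are not rectified: a ray, as slopes to the right and down, at radius r is drawn at 1 + k1 r^2 times it, then the intrinsics apply), "position" and "orientation" of the camera in the world; the wrist camera has in their place "hand_eye" (4x4, takes a point from camera to tool coordinates, whose origin is the TCP and whose axes are the flange's). Camera axes: x right, y up, looking along -z (the intrinsics and any distortion apply to the point x, -y, -z); pixel columns grow to the right and rows downward; lengths in mm; the calibration is good to about 2 mm. A picture is of the moment at which its call begins: read the wrist's pose just before it. There is no depth.
- ticket.close_job(): hands the job in; it is judged then, once.
Trained networks look in a picture, given as the dict that the camera call returned (one of the last four; its "shot" number tells which), for a name from the list of things; names that differ only in an ending like _2 or _b are one class to them, and where a whole thing is asked for, a point or a joint stands for the part that bears it (a point fixed in the world has none). Each returns a list of dicts, best first, with "p" (0 to 1); they miss things now and then, are a little off and sometimes report something else, mostly with a low value. They report only what shows in the picture. A call takes as long as a camera call. They do not tell look-alikes from the thing itself.
- spotter.regions_of(label, picture): "pixels" (384x512 bool, what is visible of it) and "extent" ([centre column, centre row, width, height] in pixels, round what is visible of it).
- spotter.place_of(label, picture): "location" ([column, row] in pixels: a listed point, or the origin of a listed thing).
The state is a dict: "t": time; "joint_positions": joint angles; "joint_vel": joint speeds; "tau": joint torques, N m; "ee_pos": TCP position; "eef_rot": TCP orientation; "ft_force": force on the tool from outside, world axes, zero at the start; "torque": the same for the moment, N m; "gripper_width": finger opening in mm; "grip_force": force on a finger pad.
Only numpy, scipy, OpenCV 4.12 (cv2) and the standard library are available. Lean on these libraries where they do the work, as an engineer would, in place of code of your own. Each camera call takes 0.05 s, during which the arm holds its last target. There are 200 camera calls.

## Working session

There is one attempt and no reset: what is moved stays moved. The work goes in short steps, Python scripts to look and compute and a tool call to move; the robot and the scene stay as the last step left them, time stands still between calls to the robot, and variables do not carry over. Pictures are saved under pics/ and viewed, at most 10 in all, crops included, and the job is handed in when it is done.

Besides the shell and the picture viewer there is one more tool, called after "Request:" in YAML: its name, and indented under it one key for each argument. apply_moves: Moves the arm, as the interface text tells. Its arguments: {"type":"object","properties":{"increments":{"type":"array"},"newtons":{"type":"number"}},"required":["increments"]}

```bash
mkdir -p pics
cat > h.py <<'E'
import numpy as np, cv2
from rig import telemetry, cams, ticket, spotter
def campose(f, st=None):
    if 'hand_eye' in f:
        T=np.eye(4); T[:3,:3]=np.array(st['eef_rot']); T[:3,3]=st['ee_pos']
        M=T@np.array(f['hand_eye']); return M[:3,3],M[:3,:3]
    return np.array(f['position']),np.array(f['orientation'])
def ray(f,px,st=None):
    p,R=campose(f,st)
    K=np.array([[f['fx'],0,f['cx']],[0,f['fy'],f['cy']],[0,0,1.]])
    u=cv2.undistortPoints(np.array([[px]],float),K,np.array([f['k1'],0,0,0.]))[0,0]
    return p,R@np.array([u[0],-u[1],-1])
def atz(f,px,z,st=None):
    p,d=ray(f,px,st); return p+d*(z-p[2])/d[2]
def proj(f,X,st=None):
    p,R=campose(f,st); c=R.T@(np.array(X,float)-p); x,y=c[0]/-c[2],-c[1]/-c[2]
    s=1+f['k1']*(x*x+y*y); return f['fx']*x*s+f['cx'],f['fy']*y*s+f['cy']
def save(f,name): cv2.imwrite('pics/'+name,f['img'][:,:,::-1])
E
python3 - <<'E'
from h import *
np.set_printoptions(precision=1,suppress=True)
st=telemetry.read_state(); print(st['ee_pos'],st['eef_rot'],st['ft_force'])
Z=dict(jack=0,carry_post=85,saddle_top=60,paddle_top=123,stand=0,lift_point=67)
fs=[]
for n in ('scene','side'):
    f=cams.grab_frame(n); fs.append(f['img']); print(n,f.get('position'))
    for k,z in Z.items():
        for r in spotter.place_of(k,f)[:3]: print(k,round(r['p'],2),np.array(r['location']),atz(f,r['location'],z)[:2])
cv2.imwrite('pics/a.png',fs[0][:,:,::-1]);cv2.imwrite('pics/b.png',fs[1][:,:,::-1])
E
```

```text
[ 163.1 -550.8  204.6] [[ 1.   0.3 -0. ]
 [ 0.3 -1.   0. ]
 [ 0.  -0.  -1. ]] [ 0.  -0.8  0.7]
scene [1528.8  318.8  888.7]
jack 0.9 [217.4 222.6] [ 592.3 -133.6]
jack 0.79 [208.  180.3] [ 368.6 -268.9]
jack 0.74 [192.3 194.9] [ 475.9 -285.3]
carry_post 0.81 [218.5 173.6] [ 427.7 -194. ]
carry_post 0.72 [192.1 196.9] [ 587.  -223.1]
saddle_top 0.59 [193.2 163.1] [ 356.6 -333.2]
saddle_top 0.46 [386.7 238.6] [559.1 414.3]
saddle_top 0.45 [234.8 212. ] [587.6 -69.5]
paddle_top 0.66 [228.9 156.3] [ 360.2 -178.4]
paddle_top 0.59 [183.9 195.4] [ 632.8 -226.2]
paddle_top 0.47 [218.6 213. ] [679.5 -85. ]
stand 0.61 [303.4 240.8] [586. 166.]
lift_point 0.62 [304.5 220.2] [562.9 159.3]
lift_point 0.18 [300.2 240.6] [659.3 168.3]
side [-174.9 1323.7 1288. ]
jack 0.85 [255.6 192.4] [ 576.  -136.2]
jack 0.71 [210.2 319.5] [402.6 512.4]
carry_post 0.83 [299.7 179. ] [ 407.6 -202.4]
carry_post 0.79 [268.7 163.4] [ 569.2 -244.1]
saddle_top 0.6 [247.8 186.5] [587.3 -88.1]
saddle_top 0.48 [326.1 168.4] [ 350.  -356.8]
saddle_top 0.26 [244.5 186.8] [598.4 -80.1]
paddle_top 0.54 [259.8 155.5] [ 604.9 -229.6]
paddle_top 0.2 [222.4 176. ] [670.8 -29.5]
stand 0.77 [219.5 232.1] [585.1 147.4]
lift_point 0.87 [216.3 219.4] [592. 154.]
```

View pics/a.png

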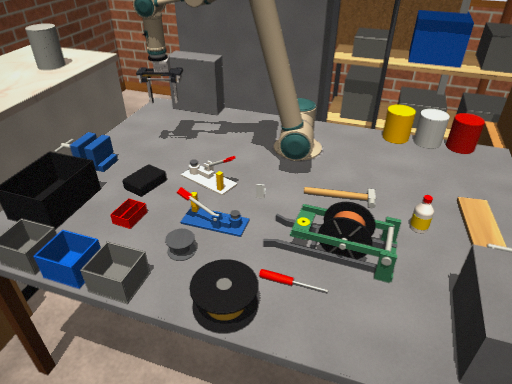

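View pics/b.png

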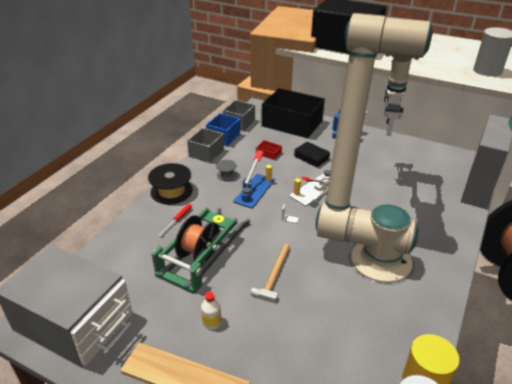

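The candidates for the jack in the scene view are the blue jack at (215,218), the white look-alike at (210,178) and the blue blocks at (95,152). I choose the blue one with the red paddle at (184,194). Next I triangulate it and crop it close up.

```bash
cat >> h.py <<'E'
from scipy.optimize import least_squares
LOC=dict(jack=(0,0,0),carry_post=(-85,26,85),saddle_top=(75,0,60),paddle_top=(-88,-26,123))
SL=dict(stand=(0,0,0),lift_point=(0,0,67),cradle_arm=(260,0,85))
def fit(obs,loc,x0):
    "obs: (frame,label,px,st); pose x,y,yaw on the bench"
    def pos(v,k):
        l=loc[k];c,s=np.cos(v[2]),np.sin(v[2]); return (v[0]+c*l[0]-s*l[1],v[1]+s*l[0]+c*l[1],l[2])
    def r(v): return np.concatenate([np.subtract(proj(f,pos(v,k),st),px) for f,k,px,st in obs])
    s=least_squares(r,x0,loss='soft_l1',x_scale=(10,10,.1)); return s.x,r(s.x).reshape(-1,2)
def gather(f,loc,x0,st=None,tol=15):
    o=[]
    c,s=np.cos(x0[2]),np.sin(x0[2])
    for k,l in loc.items():
        e=proj(f,(x0[0]+c*l[0]-s*l[1],x0[1]+s*l[0]+c*l[1],l[2]),st)
        q=[r for r in spotter.place_of(k,f) if np.hypot(*np.subtract(r['location'],e))<tol]
        if q: o.append((f,k,q[0]['location'],st))
    return o
E
python3 - <<'E'
from h import *
np.set_printoptions(precision=2,suppress=True)
o=[];p=[]
for n in ('scene','side'):
    f=cams.grab_frame(n); o+=gather(f,LOC,(590,-150,1.65)); p+=gather(f,SL,(590,155,1.6),tol=20)
    if n=='scene': cv2.imwrite('pics/c.png',cv2.resize(f['img'][150:280,160:420,::-1],None,fx=3,fy=3,interpolation=2))
    else: cv2.imwrite('pics/d.png',cv2.resize(f['img'][150:290,140:340,::-1],None,fx=4,fy=4,interpolation=2))
for a,l,x in ((o,LOC,(590,-150,1.65)),(p,SL,(590,155,1.6))):
    v,r=fit(a,l,x); print(v)
    for q,e in zip(a,r): print(q[1],np.array(q[2]),e)
E
```

```text
[ 591.19 -141.43    1.53]
jack [216.4 222.8] [-0.99 -0.87]
carry_post [195.5 195. ] [-0.71 -2.43]
saddle_top [234.7 211.9] [0.23 1.5 ]
paddle_top [184.3 192.4] [ 1.12 -0.58]
jack [257.7 190.5] [-4.71  0.2 ]
carry_post [268.6 164. ] [-0.27  2.11]
saddle_top [242.5 188.8] [1.3  0.08]
paddle_top [258.7 156.7] [-0.63 -1.82]
[578.5  156.3    1.51]
stand [299.3 239.5] [ 1.7  -0.87]
lift_point [304.1 222.3] [-1.64  0.74]
cradle_arm [387.7 240.4] [ 0.39 -0.02]
stand [220.7 236.8] [-0.9  -2.76]
lift_point [215.5 220.8] [3.57 0.07]
cradle_arm [175.3 260.5] [-0.17  0.18]
```

View pics/c.png

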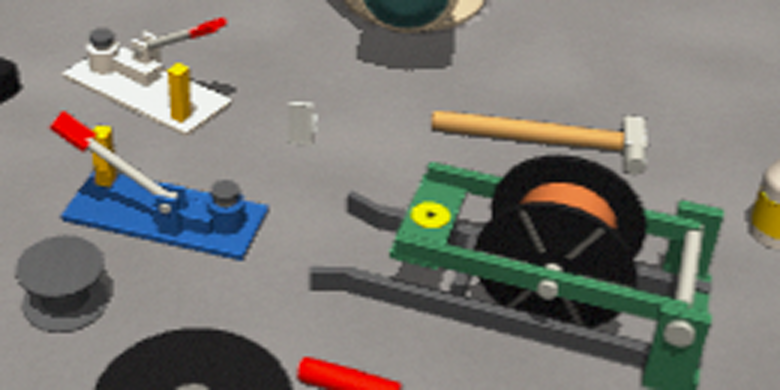

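```bash
cat >> h.py <<'E'
def inc(target,yaw_tool_y=None):
    "shift in tool axes and turn (rad, mod pi) so tool y aligns with world yaw"
    st=telemetry.read_state(); R=np.array(st['eef_rot'])
    d=R.T@(np.array(target)-st['ee_pos'])
    y=R[:,1]; w=0
    if yaw_tool_y is not None:
        v=R.T@np.array([np.cos(yaw_tool_y),np.sin(yaw_tool_y),0]); w=np.arctan2(-v[0],v[1]); w=(w+np.pi/2)%np.pi-np.pi/2
    return d,w
E
python3 - <<'E'
from h import *
np.set_printoptions(precision=3,suppress=True)
print(inc((561,-225,300),1.52)); f=cams.grab_frame('wrist'); print(f['hand_eye'],f['fx'],telemetry.read_state()['eef_rot'])
E
```

```text
(array([ 474.072, -200.037,  -94.517]), np.float64(0.33858592943582044))
[[  -0.       0.97     0.241   70.09 ]
 [   1.       0.       0.001    0.284]
 [   0.001    0.241   -0.97  -179.176]
 [   0.       0.       0.       1.   ]] 341.674421076874 [[ 0.959  0.284  0.   ]
 [ 0.284 -0.959 -0.   ]
 [ 0.     0.    -1.   ]]
```

Request:
apply_moves:
  increments:
    - [20, -8, -50, 0.1, 94]
    - [60, -25, -90, 0.2, 94]
    - [100, -42, -95, 0.3, 94]
    - [145, -61, -95, 0.339, 94]
    - [190, -80, -95, 0.339, 94]
    - [235, -99, -95, 0.339, 94]
    - [280, -118, -95, 0.339, 94]
    - [325, -137, -95, 0.339, 94]
    - [370, -156, -95, 0.339, 94]
    - [415, -175, -95, 0.339, 94]
    - [455, -192, -95, 0.339, 94]
    - [474, -200, -95, 0.339, 94]
    - [474, -200, -95, 0.339, 94]
    - [474, -200, -95, 0.339, 94]

```text
t: 2.95
ee_pos: [560.7, -225.1, 300.2]
eef_rot: [[0.999, -0.05, -0.001], [-0.05, -0.999, -0.001], [-0.001, 0.001, -1.0]]
ft_force: [-0.2, -0.6, 1.5]
gripper_width: 93.7
grip_force: 0.0
```

Run:
```python
from h import *
np.set_printoptions(precision=2,suppress=True)
st=telemetry.read_state(); print(st['t'],st['ee_pos'],st['eef_rot'])
f=cams.grab_frame('wrist'); o=gather(f,LOC,(590,-145,1.53),st,40); v,r=fit(o,LOC,(590,-145,1.53)); print(v)
for q,e in zip(o,r): print(q[1],np.array(q[2]),e)
o+=gather(cams.grab_frame('scene'),LOC,v)+gather(cams.grab_frame('side'),LOC,v)
v,r=fit(o,LOC,v); print(v,r[:5])
im=f['img'].copy()
for k,l in LOC.items():
    c,s=np.cos(v[2]),np.sin(v[2]); e=proj(f,(v[0]+c*l[0]-s*l[1],v[1]+s*l[0]+c*l[1],l[2]),st); cv2.circle(im,(int(e[0]),int(e[1])),3,(255,0,255),1)
for a,b in ((110,45),(110,-45),(-110,45),(-110,-45)):
    e=proj(f,(v[0]+c*a-s*b,v[1]+s*a+c*b,10),st); cv2.circle(im,(int(e[0]),int(e[1])),3,(0,255,0),1)
cv2.imwrite('pics/e.png',im[:,:,::-1])
```

```text
2.95 [ 560.69 -225.08  300.18] [[ 1.   -0.05 -0.  ]
 [-0.05 -1.   -0.  ]
 [-0.    0.   -1.  ]]
[ 589.33 -147.9     1.58]
jack [193.4 147.1] [ 2.7  -3.43]
carry_post [258.3 167.7] [0.62 0.68]
saddle_top [130.6 152.1] [-1.66  0.38]
paddle_top [260.2 124.5] [-0.52 -0.04]
[ 589.36 -147.18    1.58] [[ 2.19 -3.42]
 [ 0.01  0.66]
 [-2.21  0.41]
 [-1.22 -0.07]
 [-4.42 -1.75]]
```

View pics/e.png

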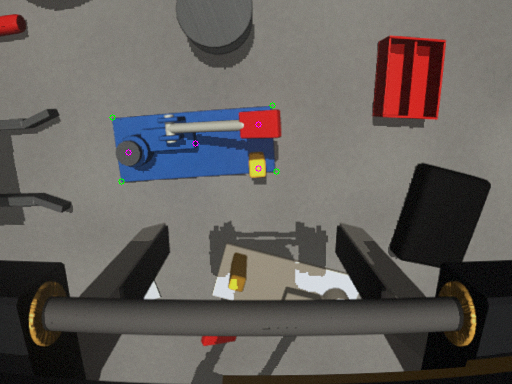

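The crop shows the blue jack with its yellow post at (258,168), its saddle at (129,152) and its red paddle at (260,124). The overlay fits well. Next I view the slot from above.

Request:
apply_moves:
  increments:
    - [0, -45, 0, -0.06, 94]
    - [0, -90, 0, -0.06, 94]
    - [0, -135, 0, -0.06, 94]
    - [0, -180, 0, -0.06, 94]
    - [0, -225, 0, -0.06, 94]
    - [0, -270, 0, -0.06, 94]
    - [0, -310, 0, -0.06, 94]
    - [0, -330, 0, -0.06, 94]
    - [0, -330, 0, -0.06, 94]
    - [0, -330, 0, -0.06, 94]

```text
t: 4.7
ee_pos: [577.8, 104.4, 300.3]
eef_rot: [[1.0, 0.01, -0.0], [0.01, -1.0, -0.001], [-0.0, 0.001, -1.0]]
ft_force: [-0.4, -0.9, -0.3]
gripper_width: 94.1
grip_force: 0.0
```

Run:
```python
from h import *
np.set_printoptions(precision=2,suppress=True)
st=telemetry.read_state(); print(st['t'],st['ee_pos'],st['eef_rot'])
f=cams.grab_frame('wrist'); x=(580,155,1.53); o=gather(f,SL,x,st,50); v,r=fit(o,SL,x); print(v)
for q,e in zip(o,r): print(q[1],np.array(q[2]),e)
o+=gather(cams.grab_frame('scene'),SL,v)+gather(cams.grab_frame('side'),SL,v)
v,r=fit(o,SL,v); print(v,r)
im=f['img'].copy();c,s=np.cos(v[2]),np.sin(v[2]);cv2.imwrite('pics/f0.png',im[:,:,::-1])
for a,b,z in [(0,0,79),(25,68,79),(25,-68,79),(-25,68,79),(-25,-68,79),(-70,48,26),(-70,-48,26),(0,48,26),(0,-48,26)]:
    e=proj(f,(v[0]+c*a-s*b,v[1]+s*a+c*b,z),st); cv2.circle(im,(int(e[0]),int(e[1])),3,(255,0,255),1)
cv2.imwrite('pics/f.png',im[:,:,::-1])
```

```text
4.7 [577.79 104.42 300.34] [[ 1.    0.01 -0.  ]
 [ 0.01 -1.   -0.  ]
 [-0.    0.   -1.  ]]
[582.43 158.23   1.53]
stand [213.1 161. ] [ 0.87 -3.31]
lift_point [208.7 163.6] [-0.69  1.51]
[579.18 157.79   1.55] [[ 1.22 -1.03]
 [-0.28  4.14]
 [-1.4   0.47]
 [ 0.47  0.37]
 [ 0.3   0.18]
 [-3.05  1.82]
 [ 0.61 -3.55]
 [-0.29  2.82]]
```

View pics/f.png

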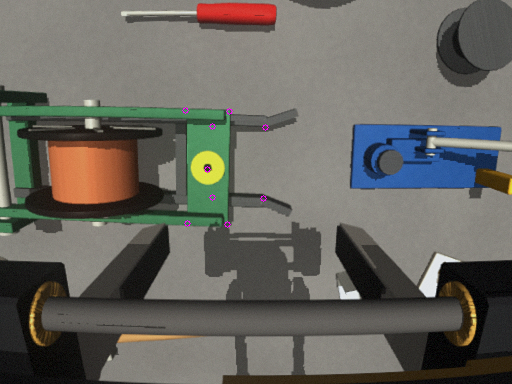

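The overlay matches: lift mark at (207,168) and slot between the rails at rows 127 and 197. The stand is at about (580,158) with yaw 1.55. Now to the post.

Request:
apply_moves:
  increments:
    - [-2, 40, 0, 0, 94]
    - [-5, 85, 0, 0, 94]
    - [-8, 130, 0, 0, 94]
    - [-11, 175, 0, 0, 94]
    - [-14, 220, 20, 0, 94]
    - [-17, 265, 60, 0, 94]
    - [-19, 305, 90, 0, 94]
    - [-19, 330, 120, 0, 94]
    - [-19, 337, 140, 0, 94]
    - [-19, 337, 140, 0, 94]
    - [-19, 337, 140, 0, 94]

```text
t: 6.4
ee_pos: [562.0, -232.5, 160.7]
eef_rot: [[1.0, 0.009, 0.0], [0.009, -1.0, 0.0], [0.0, -0.0, -1.0]]
ft_force: [-0.5, 0.1, -0.4]
gripper_width: 93.9
grip_force: 0.0
```

Run:
```python
from h import *
np.set_printoptions(precision=3,suppress=True)
st=telemetry.read_state(); print(st['t'],st['ee_pos'],st['eef_rot'])
f=cams.grab_frame('wrist'); save(f,'g.png')
for k in('carry_post','paddle_top','saddle_top'):
  for r in spotter.place_of(k,f)[:2]: print(k,round(r['p'],2),np.array(r['location']),atz(f,r['location'],LOC[k][2],st)[:2])
```

```text
6.4 [ 561.997 -232.476  160.748] [[ 1.     0.009  0.   ]
 [ 0.009 -1.     0.   ]
 [ 0.    -0.    -1.   ]]
carry_post 0.74 [252.8 199.8] [ 564.96  -232.927]
carry_post 0.6 [211.7 358. ] [ 417.584 -197.283]
paddle_top 0.64 [255.1 132.9] [ 618.414 -233.897]
saddle_top 0.86 [ 66.1 164. ] [588.471 -73.46 ]
saddle_top 0.74 [246.7 199.4] [ 558.676 -227.826]
```

View pics/g.png

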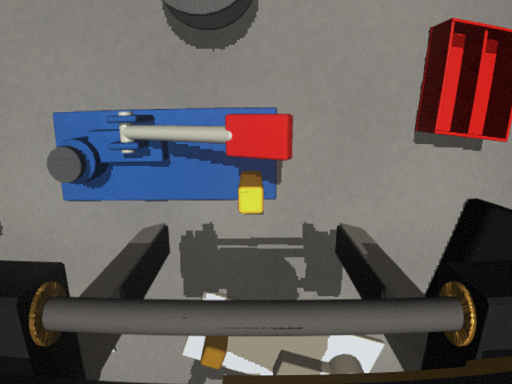

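The post at (251,198) sits centred between the fingers and the paddle at (258,136) is clear of the gripper body. I descend and grip.

Request:
apply_moves:
  increments:
    - [1, 0, 40, 0, 94]
    - [1, 0, 80, 0, 94]
    - [1, 0, 105, 0, 94]
    - [1, 0, 115, 0, 94]
    - [1, 0, 115, 0, 94]
    - [1, 0, 115, 0, 10]
    - [1, 0, 115, 0, 10]
    - [1, 0, 115, 0, 10]
    - [1, 0, 115, 0, 10]
    - [1, 0, 115, 0, 10]
    - [1, 0, 115, 0, 10]
    - [1, 0, 115, 0, 10]
    - [1, 0, 115, 0, 10]
    - [1, 0, 115, 0, 10]
  newtons: 30

```text
t: 8.0
ee_pos: [562.8, -232.7, 45.4]
eef_rot: [[1.0, 0.009, -0.0], [0.009, -1.0, -0.0], [-0.0, 0.0, -1.0]]
ft_force: [0.5, 0.6, -0.3]
gripper_width: 25.1
grip_force: 0.0
```

Run:
```python
from h import *
np.set_printoptions(precision=3,suppress=True)
st=telemetry.read_state(); print(st['t'],st['ee_pos'],st['eef_rot'])
f=cams.grab_frame('wrist'); save(f,'i.png')
for k in('carry_post','paddle_top','saddle_top','jack'):
  for r in spotter.place_of(k,f)[:2]: print(k,round(r['p'],2),np.array(r['location']),atz(f,r['location'],LOC[k][2],st)[:2])
print(inc((550.7,-60,46),1.55))
```

```text
8.0 [ 562.77  -232.682   45.415] [[ 1.     0.009 -0.   ]
 [ 0.009 -1.    -0.   ]
 [-0.     0.    -1.   ]]
carry_post 0.87 [249.5 269.1] [ 564.069 -231.599]
paddle_top 0.93 [258.  164.7] [ 617.064 -234.129]
jack 0.73 [122.9 179.2] [ 587.402 -144.642]
(array([ -10.485, -171.613,   -0.358]), np.float64(0.029921974571319954))
```

Request:
apply_moves:
  increments:
    - [1, 0, 0, 0, 10]
    - [1, 0, 0, 0, 10]
    - [0, 0, 0, 0, 10]
    - [0, -4, 0, 0.005, 10]
    - [-3, -14, 0, 0.015, 10]
    - [-6, -26, 0, 0.025, 10]
    - [-10, -38, 0, 0.03, 10]
    - [-13, -50, 0, 0.03, 10]
    - [-16, -60, 0, 0.03, 10]
    - [-16.5, -68, 0, 0.03, 10]
    - [-16.5, -68, 0, 0.03, 10]
    - [-16.5, -68, 0, 0.03, 10]

```text
t: 9.45
ee_pos: [545.5, -164.0, 45.3]
eef_rot: [[1.0, -0.021, -0.001], [-0.021, -1.0, 0.001], [-0.001, -0.001, -1.0]]
ft_force: [-0.2, 2.0, -0.3]
gripper_width: 19.8
grip_force: 30.0
```

Run:
```python
from h import *
np.set_printoptions(precision=3,suppress=True)
st=telemetry.read_state(); print(st['t'],st['ee_pos'],st['eef_rot'])
f=cams.grab_frame('wrist')
for k in('carry_post','paddle_top','saddle_top','jack'):
  for r in spotter.place_of(k,f)[:1]: print(k,round(r['p'],2),np.array(r['location']),atz(f,r['location'],LOC[k][2],st)[:2])
g=cams.grab_frame('scene'); h=cams.grab_frame('side')
x=(571.5,-82,1.55); o=gather(g,LOC,x)+gather(h,LOC,x)+gather(f,LOC,x,st,25); v,r=fit(o,LOC,x); print(v,[q[1] for q in o]); print(r)
a=cv2.resize(g['img'][150:270,170:340],(800,565),interpolation=2)[:,:,::-1]
cv2.imwrite('pics/j.png',cv2.vconcat([cv2.resize(f['img'][:,:,::-1],(400,300)),cv2.resize(a,(400,282))]))
```

```text
9.45 [ 545.478 -163.959   45.297] [[ 1.    -0.021 -0.001]
 [-0.021 -1.     0.001]
 [-0.001 -0.001 -1.   ]]
carry_post 0.97 [253.3 268.3] [ 547.248 -164.663]
paddle_top 0.57 [260.9 164.7] [ 599.756 -167.969]
jack 0.81 [128.  175.6] [575.088 -80.473]
[574.584 -79.886   1.561] ['jack', 'carry_post', 'saddle_top', 'paddle_top', 'jack', 'carry_post', 'saddle_top', 'paddle_top', 'jack', 'carry_post', 'paddle_top']
[[-1.736  1.693]
 [ 2.016 -0.764]
 [ 2.109 -0.749]
 [ 3.782 -3.141]
 [-3.641 -1.288]
 [ 2.189  1.771]
 [-0.004 -1.266]
 [-2.02   0.677]
 [-0.764  0.752]
 [-0.11  -1.011]
 [ 0.569  0.131]]
```

View pics/j.png

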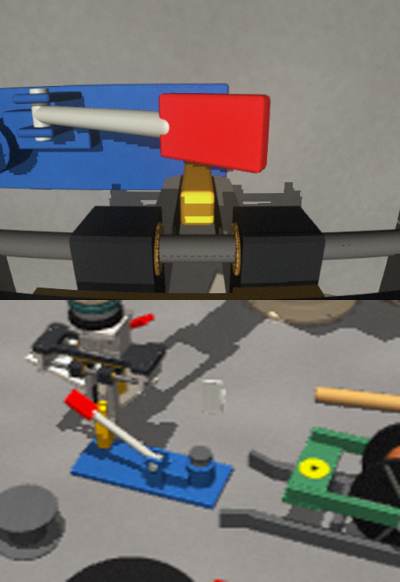

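The jack is gripped and lined up with the slot. I slide it in, watching the force.

Request:
apply_moves:
  increments:
    - [0, -6, 0, 0, 10]
    - [0, -14, 0, 0, 10]
    - [0, -24, 0, 0, 10]
    - [0, -34, 0, 0, 10]
    - [0, -42, 0, 0, 10]
    - [0, -50, 0, 0, 10]
    - [0, -58, 0, 0, 10]
    - [0, -66, 0, 0, 10]
    - [0, -74, 0, 0, 10]
    - [0, -80, 0, 0, 10]
    - [0, -80, 0, 0, 10]

```text
t: 11.5
ee_pos: [547.3, -83.1, 45.3]
eef_rot: [[1.0, -0.02, -0.0], [-0.02, -1.0, 0.001], [-0.0, -0.001, -1.0]]
ft_force: [0.7, 1.3, -3.8]
gripper_width: 19.8
grip_force: 30.0
```

Request:
apply_moves:
  increments:
    - [0, -8, 0, 0, 10]
    - [0, -18, 0, 0, 10]
    - [0, -28, 0, 0, 10]
    - [0, -38, 0, 0, 10]
    - [0, -48, 0, 0, 10]
    - [0, -58, 0, 0, 10]
    - [0, -66, 0, 0, 10]
    - [0, -72, 0, 0, 10]
    - [0, -76, 0, 0, 10]
    - [0, -78, 0, 0, 10]
    - [0, -78, 0, 0, 10]

```text
t: 12.6
ee_pos: [548.9, -6.3, 45.3]
eef_rot: [[1.0, -0.021, -0.0], [-0.021, -1.0, 0.001], [-0.0, -0.001, -1.0]]
ft_force: [0.1, -1.0, -4.0]
gripper_width: 19.8
grip_force: 30.0
```

Request:
apply_moves:
  increments:
    - [0, -2, 0, 0, 10]
    - [0, -3.5, 0, 0, 10]
    - [0, -5, 0, 0, 10]
    - [0, -6.5, 0, 0, 10]
    - [0, -8, 0, 0, 10]
    - [0, -8, 0, 0, 10]

```text
t: 13.2
ee_pos: [549.1, -1.0, 46.0]
eef_rot: [[1.0, -0.02, -0.0], [-0.02, -1.0, -0.004], [-0.0, 0.004, -1.0]]
ft_force: [-2.1, -8.6, -1.5]
gripper_width: 20.1
grip_force: 30.0
```

Request:
apply_moves:
  increments:
    - [0, -2, 0, 0, 10]
    - [0, -3, 0, 0, 10]
    - [0, -3, 0, 0, 10]

```text
t: 13.5
ee_pos: [548.9, -0.8, 46.7]
eef_rot: [[1.0, -0.019, -0.0], [-0.019, -1.0, -0.009], [-0.0, 0.009, -1.0]]
ft_force: [-3.4, -16.8, 3.5]
gripper_width: 20.2
grip_force: 30.0
```

Run:
```python
from h import *
np.set_printoptions(precision=3,suppress=True)
g=cams.grab_frame('scene'); h=cams.grab_frame('side')
a=cv2.resize(g['img'][160:290,190:420],(780,441),interpolation=2)[:,:,::-1]
cv2.imwrite('pics/k.png',a)
x=(578.5,84,1.55); o=gather(g,LOC,x)+gather(h,LOC,x); v,r=fit(o,LOC,x); print(v,[q[1] for q in o]); print(r)
```

```text
[569.105  86.455   1.846] ['carry_post', 'paddle_top', 'jack', 'carry_post', 'paddle_top']
[[-3.378 -0.122]
 [ 0.567 -0.951]
 [-1.217  0.603]
 [-2.489 -1.666]
 [ 5.479  8.337]]
```

View pics/k.png

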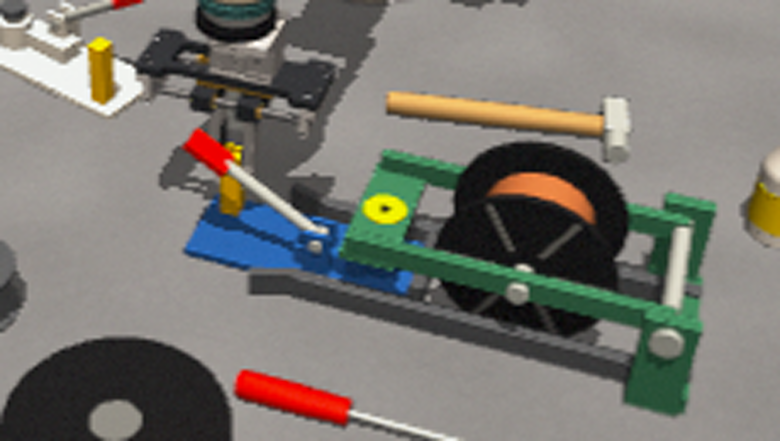

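The jack is on the stop: the push force rose to 17 N with no travel, at the expected position. I relax, release and rise, then move over the paddle with the fingers closed.

Request:
apply_moves:
  increments:
    - [0, 2, 0, 0, 10]
    - [0, 4, 0, 0, 10]
    - [0, 4, 0, 0, 94]
    - [0, 4, 0, 0, 94]
    - [0, 4, 0, 0, 94]
    - [0, 4, 0, 0, 94]
    - [0, 4, 0, 0, 94]
    - [0, 4, 0, 0, 94]
    - [0, 4, -30, 0, 94]
    - [0, 4, -75, 0, 94]
    - [0, 4, -115, 0, 94]
    - [0, 4, -125, 0, 0]
    - [0, 4, -125, 0, 0]
    - [0, 4, -125, 0, 0]
    - [0, 4, -125, 0, 0]
    - [0, 4, -125, 0, 0]
    - [0, 4, -125, 0, 0]
    - [0, 4, -125, 0, 0]

```text
t: 15.8
ee_pos: [548.9, 0.2, 169.8]
eef_rot: [[1.0, -0.021, -0.001], [-0.021, -1.0, 0.0], [-0.001, -0.0, -1.0]]
ft_force: [-0.0, -0.1, 0.7]
gripper_width: 39.1
grip_force: 0.0
```

Run:
```python
from h import *
np.set_printoptions(precision=3,suppress=True)
st=telemetry.read_state(); f=cams.grab_frame('wrist')
for k in('carry_post','paddle_top','saddle_top','jack','lift_point'):
  for r in spotter.place_of(k,f)[:1]: print(k,round(r['p'],2),np.array(r['location']),atz(f,r['location'],{**LOC,'lift_point':(0,0,67)}[k][2],st)[:2])
print(st['t'],inc((602.5,-5,160),1.55))
```

```text
carry_post 0.81 [253.9 200.7] [548.634  -1.199]
paddle_top 0.73 [262.8 135.3] [602.991  -7.99 ]
jack 0.96 [469.8 320.3] [ 366.12  -265.887]
lift_point 0.64 [ 70.1 160.1] [582.967 155.258]
15.8 (array([53.329,  4.007, 10.485]), np.float64(-0.0003810225741114337))
```

Request:
apply_moves:
  increments:
    - [20, 2, 0, 0, 0]
    - [45, 5, 0, 0, 0]
    - [53.5, 6, 0, 0, 0]
    - [53.5, 6, 0, 0, 0]
    - [53.5, 6, 15, 0, 0]
    - [53.5, 6, 30, 0, 0]
    - [53.5, 6, 35, 0, 0]
    - [53.5, 6, 38, 0, 0]
    - [53.5, 6, 38, 0, 0]

```text
t: 17.0
ee_pos: [602.1, -6.9, 132.6]
eef_rot: [[1.0, -0.021, -0.0], [-0.021, -1.0, -0.0], [-0.0, 0.0, -1.0]]
ft_force: [0.1, -0.4, 0.1]
gripper_width: 0.2
grip_force: 0.0
```

Request:
apply_moves:
  increments:
    - [0, 1, 8, 0, 0]
    - [0, 4, 15, 0, 0]
    - [0, 7, 22, 0, 0]
    - [0, 10, 29, 0, 0]
    - [0, 12.5, 36, 0, 0]
    - [0, 15, 43, 0, 0]
    - [0, 17, 50, 0, 0]
    - [0, 18.5, 57, 0, 0]
    - [0, 19.5, 63, 0, 0]
    - [0, 20, 68, 0, 0]
    - [0, 20, 72, 0, 0]
    - [0, 20, 72, 0, 0]

```text
t: 18.2
ee_pos: [603.0, -28.6, 62.2]
eef_rot: [[1.0, -0.021, 0.002], [-0.021, -1.0, -0.002], [0.002, 0.002, -1.0]]
ft_force: [-3.1, -2.2, 12.9]
gripper_width: 0.4
grip_force: 6.3
```

Request:
apply_moves:
  increments:
    - [0, 0, 2, 0, 0]
    - [0, 0, 4, 0, 0]
    - [0, 0, 4, 0, 0]
    - [0, 0, 4, 0, 0]

```text
t: 18.6
ee_pos: [603.1, -28.7, 60.8]
eef_rot: [[1.0, -0.021, 0.004], [-0.021, -1.0, -0.003], [0.004, 0.003, -1.0]]
ft_force: [-5.1, -2.6, 24.7]
gripper_width: 0.6
grip_force: 12.2
```

Run:
```python
from h import *
g=cams.grab_frame('scene'); h=cams.grab_frame('side')
a=cv2.resize(g['img'][160:290,190:420],(780,441),interpolation=2)[:,:,::-1]
cv2.imwrite('pics/l.png',a)
for f in(g,h): print([ (r['location'],r['p']) for r in spotter.place_of('lift_point',f)[:1]],[proj(f,(580,158,z)) for z in(67,90)])
```

```text
[([303.7, 219.9], 0.88)] [(np.float64(302.8774604520986), np.float64(223.44605622668712)), (np.float64(303.40506417753096), np.float64(217.859789975603))]
[([218.0, 214.8], 0.7)] [(np.float64(218.49644257341356), np.float64(221.01544174838926)), (np.float64(218.23437261790616), np.float64(216.35730593744756))]
```

View pics/l.png

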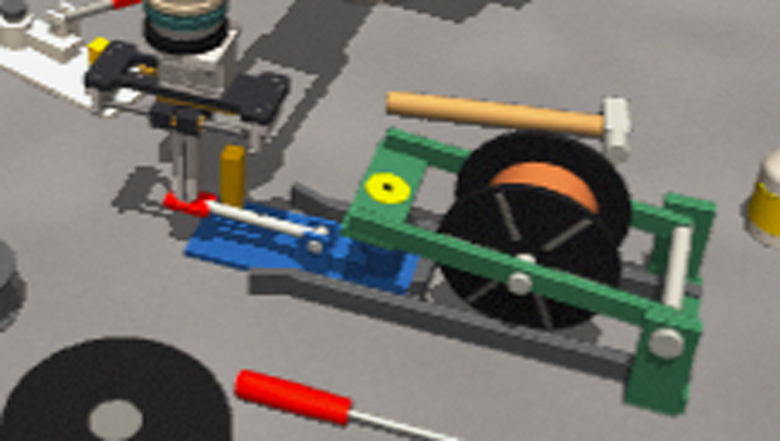

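The handle is on its stop and the reel is raised, with the disc up at (388,187) in the crop. Now all the way back up and clear of the paddle.

Request:
apply_moves:
  increments:
    - [0, 0, -6, 0, 0]
    - [0, 0, -13, 0, 0]
    - [0, -1, -20, 0, 0]
    - [0, -3, -27, 0, 0]
    - [0, -5, -34, 0, 0]
    - [0, -8, -41, 0, 0]
    - [0, -11, -48, 0, 0]
    - [0, -14, -55, 0, 0]
    - [0, -17, -62, 0, 0]
    - [0, -20, -70, 0, 0]
    - [0, -20, -78, 0, 0]
    - [0, -20, -84, 0, 0]
    - [0, -20, -84, 0, 0]
    - [0, -20, -84, 0, 0]
    - [0, -20, -84, 0, 0]
    - [0, -20, -84, 0, 0]

```text
t: 20.4
ee_pos: [602.3, -7.0, 140.0]
eef_rot: [[1.0, -0.021, -0.001], [-0.021, -1.0, -0.0], [-0.001, 0.0, -1.0]]
ft_force: [0.3, 0.7, 0.6]
gripper_width: 0.5
grip_force: 0.0
```

Run:
```python
from h import *
st=telemetry.read_state(); f=cams.grab_frame('wrist'); g=cams.grab_frame('scene'); h=cams.grab_frame('side')
for k,z in(('paddle_top',123),('carry_post',85)):
  for r in spotter.place_of(k,f)[:1]: print(k,r['p'],atz(f,r['location'],z,st))
for r in spotter.place_of('paddle_top',g)[:2]: print(r,proj(g,(602.5,-5,123)))
for f in(g,h): print([ (r['location'],r['p']) for r in spotter.place_of('lift_point',f)[:1]])
```

```text
paddle_top 0.73 [603.42703911  -5.05218091 123.        ]
{'location': [250.4, 204.4], 'p': 0.78} (np.float64(251.68417537124526), np.float64(203.44363494960513))
[([304.9, 225.5], 0.84)]
[([218.9, 223.6], 0.72)]
```

The handle is back at rest, the reel is lowered and the jack hasn't moved. Second stroke, and hold.

Request:
apply_moves:
  increments:
    - [0, 0, 7, 0, 0]
    - [0, 1, 15, 0, 0]
    - [0, 4, 22, 0, 0]
    - [0, 7, 29, 0, 0]
    - [0, 10, 36, 0, 0]
    - [0, 12.5, 43, 0, 0]
    - [0, 15, 50, 0, 0]
    - [0, 17, 57, 0, 0]
    - [0, 18.5, 64, 0, 0]
    - [0, 19.5, 70, 0, 0]
    - [0, 20, 75, 0, 0]
    - [0, 20, 79, 0, 0]
    - [0, 20, 82, 0, 0]
    - [0, 20, 83, 0, 0]
    - [0, 20, 83, 0, 0]
    - [0, 20, 83, 0, 0]
    - [0, 20, 83, 0, 0]

```text
t: 22.5
ee_pos: [602.4, -28.7, 61.0]
eef_rot: [[1.0, -0.021, 0.002], [-0.021, -1.0, -0.003], [0.002, 0.003, -1.0]]
ft_force: [-6.6, -2.7, 21.9]
gripper_width: 0.3
grip_force: 11.0
```

Run:
```python
from h import *
g=cams.grab_frame('scene'); h=cams.grab_frame('side')
for f in(g,h): print([ (r['location'],r['p']) for r in spotter.place_of('lift_point',f)[:1]])
st=telemetry.read_state(); print(st['t'],st['ee_pos'],st['ft_force'],st['joint_vel'])
```

```text
[([303.1, 217.7], 0.7)]
[([216.5, 216.0], 0.81)]
22.7 [602.39451229 -28.7027391   61.05938753] [-5.3853024  -2.43450002 22.83268334] [-8.13123004e-04  3.82091483e-04  4.35168751e-04 -2.18962862e-04
 -1.62069394e-05 -3.21911723e-04]
```

The handle is steady on its stop, and the lift point sits where the calibration puts it when raised to 90 mm.

```bash
python3 -c "
from rig import ticket; print(ticket.close_job())"
```

```text
the job is handed in; nothing more can be done
None
```

The job is handed in, with no verdict returned: the blue jack is against the stop, the handle had one full stroke down and up, and it is now held fully down (about 23 N) with the reel raised on the jack.

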